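# Open the safety-capped primer bottle in its spill tub

### The arm

A 6-joint arm with a two-finger parallel gripper is mounted at the origin on the work surface. World frame = base frame: x ahead of the robot, y to its left, z up, the work surface at z = 0. Lengths are in m, angles in rad, forces in N, time in s.
With the tool pointing down it reaches from about 0.375 to 0.9 m from the base axis. Payload 3.1 kg.
Tool frame: the origin (TCP) lies midway between the tips of the shut fingers; the grasp point (between the pads) lies 19 mm behind it (manip.grasp_offset is the distance from the TCP to the grasp point, in m); z points along the fingers, y is the line along which they close (so a half turn about z gives the same grasp; the last joint's range is limited). The gripper opens to 85 mm and grips with 20 to 120 N. Pads are 22 mm wide; open, the fingers measure 114 mm over their backs; the gripper's body (76 mm by 85 mm) begins 54 mm behind the grasp point. The pads swing forward as they close: fully open they stand 13 mm farther back than shut.
Start: joints at [-1.298, 0.527, 1.433, -0, 1.181, -0.178], TCP at [0.272, -0.563, 0.231] pointing down, gripper open.
Joint ranges: [-3.08, 3.08], [-0.75, 2.2], [0.22, 2.44], [-1.43, 4.57], [0, 2.65], [-2.85, 2.85]. Speed limits (rad/s): [2.79, 2.79, 3.14, 3.14, 3.14, 3.14].

### API

Orientations are given as a unit quaternion [x, y, z, w].
In Python, from station import sensors, cams, order, manip gives the robot as it stands.
- The arm moves only by the tool move_arm, never from a script. Its argument "targets" is a list of rows, each an object of numbers: "dx", "dy", "dz": the shift along the world's x, y, z normalised to -1 to 1, where 1 is 25 mm; "rx", "ry", "rz": the turn, a rotation vector about the world's x, y, z normalised to -1 to 1, where 1 is 30 degrees. A call has exactly 10 rows; each row shifts and turns the commanded pose from where the row before left it; what a row does not reach is not made up. A row lasts 1/8 s, in which the tool goes at most 62.5 mm and 10.7 degrees, less where a joint would pass 70% of its speed; a pose out of reach is approached as far as the arm can. A call with a number of a shift or a turn outside -1 to 1 is refused whole. A call with a gripper value outside its range is refused whole. "claw" is the opening in per cent of the stroke, from 0 (shut) to 100 (fully open), set as the call begins (left out, the last holds). The fingers move at their own pace and stop on an object; "newtons" is the grip in N (left out, the last holds). Time passes only in rows, so rows that do not move let the fingers close, or fill a call up. It gives the time, the measured TCP pose, the force, the opening and the grip force at its end, in the units of the state.
- sensors.sense(): the state, without advancing time (a new reading comes with each control period).
- cams.snapshot(name): name is "scene" or "top" or "wrist"; returns the picture (420x560x3 uint8, red, green, blue); there is no depth.
- cams.camera_model(name): a dict with "fx", "fy", "cx", "cy" (pixels), "distortion" ([k1, k2, p1, p2, k3] as OpenCV has them; the pictures are not rectified), "extrinsics" (4x4, takes a point from world to camera coordinates). Camera axes: x right, y down, z forward; pixel columns grow to the right and rows downward; lengths in m; the calibration is good to about 2 mm. A picture is of the moment at which its call begins: read the wrist's pose just before it. camera_model takes no time and is no camera call; for the wrist camera it gives the pose at the moment of the call.
- order.sign_off(): hands the job in; it is judged then, once.
The state is a dict: "t": time; "q": joint angles; "qd": joint speeds; "tau": joint torques, N m; "tcp_pos": TCP position; "tool_rot": TCP orientation; "force": force on the tool from outside, world axes, zero at the start; "ft_torque": the same for the moment, N m; "finger_gap": opening from 0.0 (shut) to 1.0 (fully open); "gripper_force": force on a finger pad.
Only numpy, scipy, OpenCV 4.12 (cv2) and the standard library are available. Lean on these libraries where they do the work, as an engineer would, in place of code of your own. Each camera call takes 0.05 s, during which the arm holds its last target. There are 200 camera calls.

### The job

Tip the loose lid of the round metal tub well up by its tab, with the opposite edge still resting on the rim, then lift it off and set it down (do not drop it) flat and right way up in the middle of the rubber mat, and let go of it. Then take the grey push-and-turn cap of the bottle inside by its grip bar, press the cap down, and while it is pressed twist it about a quarter turn anticlockwise (seen from above) and lift it straight up. Finish holding the cap still and upright in the gripper, directly over the bottle with the whole cap above the tub's rim; do not disturb the other things on the bench.

Things in the scene. Friction and masses are not known exactly. Their poses are not given: they have to be found in the camera images.
- tub_rim (a point): Centre of the mouth, at rim height, of a round bare-metal tub bolted to the bench: 172 mm outside diameter at the rim, wall 5 mm, 150 mm tall (rim 150 mm above the bench). The bottle stands wedged on its axis. z up.
- lid_center (a point): Middle of the loose grey plastic lid, on its axis, 6 mm above the plug's underside and 2 mm below the flange's underside. x points from the centre to the tab, z up. The lid starts seated on the tub's rim and hides the bottle until it is taken off. Lying flat on the mat it rests on its plug, this point 6 mm above the mat.
- lid_tab (a point): Centre of the lid's upright tab: a block 32 mm long (along x, radially), 10 mm thick (along y), standing 31 mm high on the lid's top face, 68 mm out from the lid's axis. This point is 16 mm above the lid's top face (15 mm below the tab's top) and 22 mm above lid_center. Pinch it across its 10 mm thickness.
- lid_heel (a point): Point on the underside of the lid's rim flange, opposite the tab, 86 mm from the lid's axis: where the lid rests on the rim while it is tipped up by the tab.
- mat_top (a point): Centre of the top face of the black rubber mat, 250 x 250 x 4 mm, fixed on the bench. The lid goes here. The mat and the tub can each be left or right.
- bottle: White plastic bottle, 100 mm in diameter, wedged on the tub's axis (it neither moves nor turns). Origin at the centre of its underside, 5 mm above the bench; z up; x passes through its two neck lugs. A spring in the neck pushes the cap up, 4 N when locked, 10 N with the cap 8 mm down. The lugs block the cap's turning until it is down more than 5 mm.
- cap_bar (a point): Centre of the grip bar, 48 mm long (along x), 12 mm thick (along y), standing 21 mm high across the top of the grey cap. This point is 10 mm above the cap disc's top face, 11 mm below the bar's top, 33 mm above the cap's lower edge. At the start the x axes of cap and bottle are parallel and this point is 120 mm above the bottle's origin, 25 mm below the tub's rim.
- carton: Bystander: closed cardboard carton 130 x 90 x 100 mm, origin at the centre of its underside.
- bin: Bystander: open blue plastic bin 120 x 150 x 75 mm, origin at the centre of its underside.
- tape: Bystander: grey roll 96 mm in diameter, 48 mm tall, lying flat, origin at the centre of its underside.
- coupling: Bystander: grey plastic pipe coupling 60 mm in diameter, 80 mm tall, standing, origin at the centre of its underside.
- lid: The lid itself (about 160 g): a 182 mm disc, 4 mm thick, whose flange rests on the rim, over a plug 152 mm in diameter that hangs 8 mm down into the mouth with 5 mm play all round. Origin on its axis at the plug's underside (6 mm below lid_center), same axes.
- cap: The loose grey push-and-turn cap (45 g), a disc 52 mm in diameter and 23 mm tall with the bar on top. Origin on its axis at its lower edge, axes as cap_bar. It starts locked on the neck: down by 6 to 8 mm (8 mm is the hard stop) it can be turned anticlockwise seen from above (clockwise is blocked); turned 65 to 115 degrees it lifts off freely.
- tub: The tub itself: origin on its axis at bench level (150 mm below tub_rim), z up.

How it is judged:
On the way, in this order (a step that is already met when the one before it is completed fails the run):
1. lid tipped up by at least 9 degrees with its heel within 12 mm of the rim (angle between lid_center's own z axis and vertical above 0.157 rad and z of lid_heel in the frame of tub_rim between -0.02 and 0.012 m and horizontal distance between lid_heel and tub_rim below 0.11 m and contact force between the fingers and lid above 0.2 N), for 0.1 s.
2. lid flat, right way up, on the mat (centre within 55 mm of the mat's) and let go (z of lid_center in the frame of mat_top below 0.014 m and angle between lid_center's own z axis and vertical below 0.1 rad and horizontal distance between lid_center and mat_top below 0.055 m and contact force between the fingers and lid below 0.2 N), for 0.2 s.
3. cap pressed down more than 4.5 mm, not yet turned (z of cap_bar in the frame of bottle below 0.1155 m and angle between the x axis of cap_bar and the x axis of bottle, either way round below 0.4 rad), for 0.05 s.
4. cap turned more than 47 degrees while still on the neck (angle between the x axis of cap_bar and the x axis of bottle, either way round above 0.82 rad and z of cap_bar in the frame of bottle below 0.124 m and horizontal distance between cap_bar and bottle below 0.01 m), for 0.05 s.
At the end, for the whole second after the job is handed in: Cap gripped, still, upright within 17 degrees, within 40 mm sideways of the bottle's axis, its lower edge above the tub's rim, touching neither bottle nor tub; lid flat, right way up on the mat, centre within 55 mm of the mat's, untouched by the fingers; bystanders standing (all of step 2 and z of cap_bar in the frame of tub_rim above 0.035 m and horizontal distance between cap_bar and bottle below 0.04 m and angle between cap_bar's own z axis and vertical below 0.3 rad and linear speed of cap below 0.03 m/s and contact force between the fingers and cap above 1 N and contact force between cap and bottle below 0.05 N and contact force between cap and tub below 0.05 N and angle between each of carton, bin, tape, coupling's own z axis and vertical below 0.2 rad); the arm keeps its last pose, push and grip.
It fails at once if a bystander (carton, bin, roll, coupling) is pushed more than 30 mm (distance of any of carton, bin, tape, coupling from where it was at the start of the episode above 0.03 m).
It fails at once if the lid is dropped (falls faster than 0.75 m/s with no finger on it) (linear speed of lid above 0.75 m/s and contact force between the fingers and lid below 0.01 N).
It fails at once if the cap is forced past its lock without being pressed down (angle between the x axis of cap_bar and the x axis of bottle, either way round between 0.4 and 0.7 rad and z of cap_bar in the frame of bottle between 0.1175 and 0.124 m and horizontal distance between cap_bar and bottle below 0.01 m).
It also fails if it takes over 61 s, if anything falls off the work surface, if the arm or the gripper's body presses on something with over 40 N, if the wrist force passes 120 N, or if a joint passes its speed limit or range.

## Working session

There is one attempt and no reset: what is moved stays moved. The work goes in short steps, Python scripts to look and compute and a tool call to move; the robot and the scene stay as the last step left them, time stands still between calls to the robot, and variables do not carry over. Pictures are saved under pics/ and viewed, at most 10 in all, crops included, and the job is handed in when it is done.

Besides the shell and the picture viewer there is one more tool, called after "Emit:" by a JSON object that holds its "method" and its "body", one argument or row to a line. move_arm: Moves the arm, as the interface text tells. Scaled input: -1 to 1 covers 25 mm each way for a shift and 30 degrees each way for a turn. Its arguments: {"type":"object","properties":{"targets":{"type":"array"},"claw":{"type":"number"},"newtons":{"type":"number"}},"required":["targets"]}

```bash
mkdir -p pics; ls; cat > h.py <<'E'
from station import sensors, cams, order, manip
import numpy as np, cv2
def snap(n,f=None):
    m=cams.camera_model(n); im=cams.snapshot(n)
    if f: cv2.imwrite('pics/'+f+'.png',im[:,:,::-1])
    return im,m
def K(m): return np.array([[m['fx'],0,m['cx']],[0,m['fy'],m['cy']],[0,0,1.]]),np.array(m['distortion'],float)
def proj(m,P):
    k,d=K(m);E=np.array(m['extrinsics']);r,_=cv2.Rodrigues(E[:3,:3])
    return cv2.projectPoints(np.array(P,float).reshape(-1,1,3),r,E[:3,3],k,d)[0].reshape(-1,2)
def at_z(m,uv,z):
    k,d=K(m);E=np.array(m['extrinsics']);R=E[:3,:3];c=-R.T@E[:3,3]
    n=cv2.undistortPoints(np.array(uv,float).reshape(-1,1,2),k,d).reshape(-1,2)
    r=np.c_[n,np.ones(len(n))]@R
    return c+r*((z-c[2])/r[:,2])[:,None]
E
python3 - <<'E'
from h import *
a,m=snap('top'); b,m2=snap('scene')
cv2.imwrite('pics/top.png',a[:,:,::-1]); cv2.imwrite('pics/scene.png',b[:,:,::-1])
print(sensors.sense(),manip.grasp_offset)
E
```

```text
pics
{'t': 0.1, 'q': array([-1.29852018e+00,  5.28397262e-01,  1.43380430e+00,  5.74534413e-06,
        1.18140559e+00, -1.78489313e-01]), 'qd': array([ 0.00025414, -0.00392399, -0.00353271, -0.00132204,  0.00033416,
       -0.0009847 ]), 'tau': array([-3.63654026e-04, -4.43304849e+01, -1.78586555e+01, -1.83540610e-04,
        3.88490036e-03,  4.37616109e-06]), 'tcp_pos': array([ 0.27213741, -0.56190746,  0.23040711]), 'tool_rot': array([ 9.74708396e-01,  2.23478251e-01, -4.45624015e-05, -1.00626556e-03]), 'force': array([ 0.05975407, -0.16127085, -0.02621639]), 'ft_torque': array([ 0.04033504,  0.0147745 , -0.00220525]), 'gripper_force': 0.0, 'finger_gap': 1.0009271497231387} 0.0187
```

View pics/top.png

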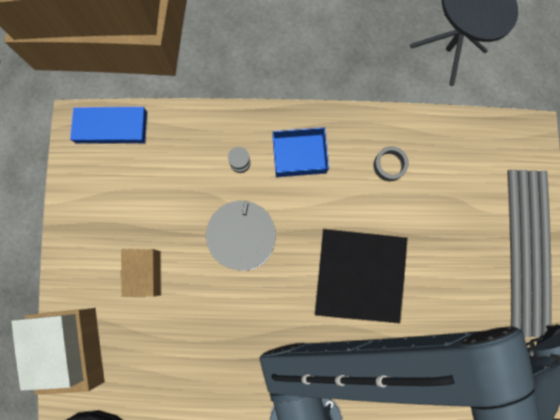

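View pics/scene.png

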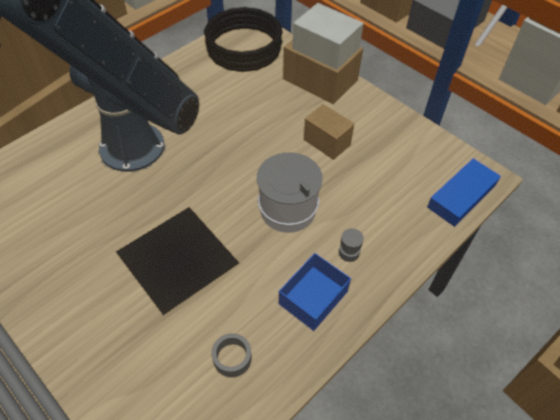

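The top view shows the lid disc around (241,235) with its tab near (245,209). The mat corners are at (323,230), (407,238), (400,322) and (316,314). The coupling is at (239,160) and the bin at (300,152).

```bash
python3 - <<'E'
from h import *
m=cams.camera_model('top')
im=cv2.imread('pics/top.png')
print('mat',at_z(m,[(323,230),(407,238),(400,322),(316,314)],.004).mean(0))
print('lid ext',at_z(m,[(206,235),(276,235),(241,200.5),(241,271)],.156))
print('tab top',at_z(m,[(246,204),(244,214.5)],.187))
print('others',at_z(m,[(239,155),(300,150),(391,163)],.07))
print('carton',at_z(m,[(138,273)],.1))
hsv=cv2.cvtColor(im,cv2.COLOR_BGR2HSV)
mk=((hsv[...,1]<40)&(hsv[...,2]>70)).astype(np.uint8)
n,l,s,c=cv2.connectedComponentsWithStats(mk)
k=l[245,235];print(s[k],c[k]); 
cn=max(cv2.findContours((l==k).astype(np.uint8),0,1)[0],key=len)
e=cv2.fitEllipse(cv2.convexHull(cn));print(e,at_z(m,[e[0]],.156))
E
```

```text
mat [ 0.42810284 -0.15331035  0.004     ]
lid ext [[0.52470357 0.27554688 0.156     ]
 [0.52824763 0.09432984 0.156     ]
 [0.61657855 0.18707999 0.156     ]
 [0.4338118  0.18238587 0.156     ]]
tab top [[0.60312293 0.17193112 0.187     ]
 [0.57614645 0.17631326 0.187     ]]
others [[ 0.75854397  0.20243207  0.07      ]
 [ 0.77598262  0.03162521  0.07      ]
 [ 0.74469051 -0.22609534  0.07      ]]
carton [[0.42209341 0.46601545 0.1       ]]
[ 206  201   70   70 3837] [240.56658848 235.262184  ]
((240.5756072998047, 235.2799835205078), (69.20106506347656, 70.28495025634766), 143.5230712890625) [[0.52578434 0.18576367 0.156     ]]
```

Emit:
{"method": "move_arm", "body": {
  "targets": [
    {"dx":0.42,"dy":0.98,"dz":0.05,"rz":-0.04},
    {"dx":0.42,"dy":0.98,"dz":0.05,"rz":-0.04},
    {"dx":0.42,"dy":0.98,"dz":0.05,"rz":-0.04},
    {"dx":0.42,"dy":0.98,"dz":0.05,"rz":-0.04},
    {"dx":0.42,"dy":0.98,"dz":0.05,"rz":-0.04},
    {"dx":0.42,"dy":0.98,"dz":0.05,"rz":-0.04},
    {"dx":0.42,"dy":0.98,"dz":0.05,"rz":-0.04},
    {"dx":0.42,"dy":0.98,"dz":0.05,"rz":-0.04},
    {"dx":0.42,"dy":0.98,"dz":0.05,"rz":-0.04},
    {"dx":0.42,"dy":0.98,"dz":0.05,"rz":-0.04}
  ],
  "claw": 50,
  "newtons": 40
}}

```text
schema error: expected keys dx, dy, dz, rx, ry, rz
```

Emit:
{"method": "move_arm", "body": {
  "targets": [
    {"dx":0.42,"dy":0.98,"dz":0.05,"rz":-0.04},
    {"dx":0.42,"dy":0.98,"dz":0.05,"rz":-0.04},
    {"dx":0.42,"dy":0.98,"dz":0.05,"rz":-0.04},
    {"dx":0.42,"dy":0.98,"dz":0.05,"rz":-0.04},
    {"dx":0.42,"dy":0.98,"dz":0.05,"rz":-0.04},
    {"dx":0.42,"dy":0.98,"dz":0.05,"rz":-0.04},
    {"dx":0.42,"dy":0.98,"dz":0.05,"rz":-0.04},
    {"dx":0.42,"dy":0.98,"dz":0.05,"rz":-0.04},
    {"dx":0.42,"dy":0.98,"dz":0.05,"rz":-0.04},
    {"dx":0.42,"dy":0.98,"dz":0.05,"rz":-0.04}
  ]
}}

```text
schema error: expected keys dx, dy, dz, rx, ry, rz
```

Emit:
{"method": "move_arm", "body": {
  "targets": [
    {"dx":0.42,"dy":0.98,"dz":0.05,"rz":-0.04},
    {"dx":0.42,"dy":0.98,"dz":0.05,"rz":-0.04},
    {"dx":0.42,"dy":0.98,"dz":0.05,"rz":-0.04},
    {"dx":0.42,"dy":0.98,"dz":0.05,"rz":-0.04},
    {"dx":0.42,"dy":0.98,"dz":0.05,"rz":-0.04},
    {"dx":0.42,"dy":0.98,"dz":0.05,"rz":-0.04},
    {"dx":0.42,"dy":0.98,"dz":0.05,"rz":-0.04},
    {"dx":0.42,"dy":0.98,"dz":0.05,"rz":-0.04},
    {"dx":0.42,"dy":0.98,"dz":0.05,"rz":-0.04},
    {"dx":0.42,"dy":0.98,"dz":0.05,"rz":-0.04}
  ]
}}

```text
schema error: expected keys dx, dy, dz, rx, ry, rz
```

```bash
python3 - <<'E'
from h import *
a,m=snap('wrist','w1')
s=sensors.sense();print(s['t'],s['tcp_pos'],s['tool_rot'],s['q'])
print(np.round(m['extrinsics'],3))
E
```

```text
0.15 [ 0.27218414 -0.5619956   0.23056882] [ 9.74705453e-01  2.23491800e-01 -2.76993212e-05 -8.33233797e-04] [-1.29849396e+00  5.28219833e-01  1.43363862e+00  2.46475289e-05
  1.18140143e+00 -1.78498016e-01]
[[ 0.435 -0.9   -0.001 -0.625]
 [-0.851 -0.412  0.326 -0.042]
 [-0.294 -0.141 -0.945  0.382]
 [ 0.     0.     0.     1.   ]]
```

View pics/w1.png

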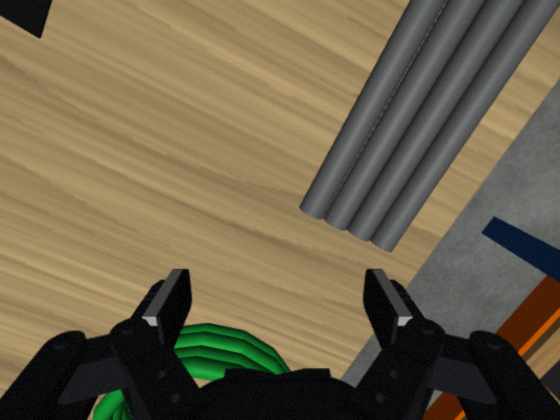

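The moves were refused because every key is required. This view is still the start pose: fingers at (170,300) and (385,300), grey pipes, and the mat corner at top left.

Emit:
{"method": "move_arm", "body": {
  "targets": [
    {"dx":0.42,"dy":0.98,"dz":0.05,"rx":0,"ry":0,"rz":-0.04},
    {"dx":0.42,"dy":0.98,"dz":0.05,"rx":0,"ry":0,"rz":-0.04},
    {"dx":0.42,"dy":0.98,"dz":0.05,"rx":0,"ry":0,"rz":-0.04},
    {"dx":0.42,"dy":0.98,"dz":0.05,"rx":0,"ry":0,"rz":-0.04},
    {"dx":0.42,"dy":0.98,"dz":0.05,"rx":0,"ry":0,"rz":-0.04},
    {"dx":0.42,"dy":0.98,"dz":0.05,"rx":0,"ry":0,"rz":-0.04},
    {"dx":0.42,"dy":0.98,"dz":0.05,"rx":0,"ry":0,"rz":-0.04},
    {"dx":0.42,"dy":0.98,"dz":0.05,"rx":0,"ry":0,"rz":-0.04},
    {"dx":0.42,"dy":0.98,"dz":0.05,"rx":0,"ry":0,"rz":-0.04},
    {"dx":0.42,"dy":0.98,"dz":0.05,"rx":0,"ry":0,"rz":-0.04}
  ],
  "claw": 50,
  "newtons": 40
}}

```text
t: 1.4
tcp_pos: [0.3775, -0.3165, 0.2437]
tool_rot: [0.993, 0.12, -0.0, -0.0]
force: [0.3, -0.3, 0.4]
finger_gap: 0.501
gripper_force: 0.0
```

Emit:
{"method": "move_arm", "body": {
  "targets": [
    {"dx":0.42,"dy":0.98,"dz":0.05,"rx":0,"ry":0,"rz":-0.04},
    {"dx":0.42,"dy":0.98,"dz":0.05,"rx":0,"ry":0,"rz":-0.04},
    {"dx":0.42,"dy":0.98,"dz":0.05,"rx":0,"ry":0,"rz":-0.04},
    {"dx":0.42,"dy":0.98,"dz":0.05,"rx":0,"ry":0,"rz":-0.04},
    {"dx":0.42,"dy":0.98,"dz":0.05,"rx":0,"ry":0,"rz":-0.04},
    {"dx":0.42,"dy":0.98,"dz":0.05,"rx":0,"ry":0,"rz":-0.04},
    {"dx":0.42,"dy":0.98,"dz":0.05,"rx":0,"ry":0,"rz":-0.04},
    {"dx":0.42,"dy":0.98,"dz":0.05,"rx":0,"ry":0,"rz":-0.04},
    {"dx":0.42,"dy":0.98,"dz":0.05,"rx":0,"ry":0,"rz":-0.04},
    {"dx":0.42,"dy":0.98,"dz":0.05,"rx":0,"ry":0,"rz":-0.04}
  ]
}}

```text
t: 2.65
tcp_pos: [0.4824, -0.0716, 0.2562]
tool_rot: [1.0, 0.016, -0.0, -0.0]
force: [0.5, -0.6, 1.2]
finger_gap: 0.496
gripper_force: 0.0
```

Emit:
{"method": "move_arm", "body": {
  "targets": [
    {"dx":0.42,"dy":0.98,"dz":0.05,"rx":0,"ry":0,"rz":-0.04},
    {"dx":0.42,"dy":0.98,"dz":0.05,"rx":0,"ry":0,"rz":-0.04},
    {"dx":0.42,"dy":0.98,"dz":0.05,"rx":0,"ry":0,"rz":-0.04},
    {"dx":0.42,"dy":0.98,"dz":0.05,"rx":0,"ry":0,"rz":-0.04},
    {"dx":0.42,"dy":0.98,"dz":0.05,"rx":0,"ry":0,"rz":-0.04},
    {"dx":0.42,"dy":0.98,"dz":0.05,"rx":0,"ry":0,"rz":-0.04},
    {"dx":0.42,"dy":0.98,"dz":0.05,"rx":0,"ry":0,"rz":-0.04},
    {"dx":0.42,"dy":0.98,"dz":0.05,"rx":0,"ry":0,"rz":-0.04},
    {"dx":0.42,"dy":0.98,"dz":0.05,"rx":0,"ry":0,"rz":-0.04},
    {"dx":0.42,"dy":0.98,"dz":0.05,"rx":0,"ry":0,"rz":-0.04}
  ]
}}

```text
t: 3.9
tcp_pos: [0.5873, 0.1733, 0.2685]
tool_rot: [0.996, -0.089, -0.0, 0.0]
force: [0.2, 0.1, -0.3]
finger_gap: 0.502
gripper_force: 0.0
```

```bash
python3 - <<'E'
from h import *
a,m=snap('wrist','w2')
s=sensors.sense();print(s['t'],s['tcp_pos'],s['tool_rot'],s['q'],s['finger_gap'])
print(np.round(m['extrinsics'],3))
import pickle;pickle.dump(m,open('w2.pkl','wb'))
E
```

```text
3.95 [0.58878071 0.17629122 0.26870762] [ 9.96084713e-01 -8.83875846e-02  8.02758212e-04 -1.49524068e-03] [0.10803664 0.47358652 1.41886085 0.00276298 1.24698784 1.85496308] 0.49692962007431124
[[-0.178 -0.984  0.     0.274]
 [-0.93   0.168  0.327  0.463]
 [-0.322  0.058 -0.945  0.596]
 [ 0.     0.     0.     1.   ]]
```

View pics/w2.png

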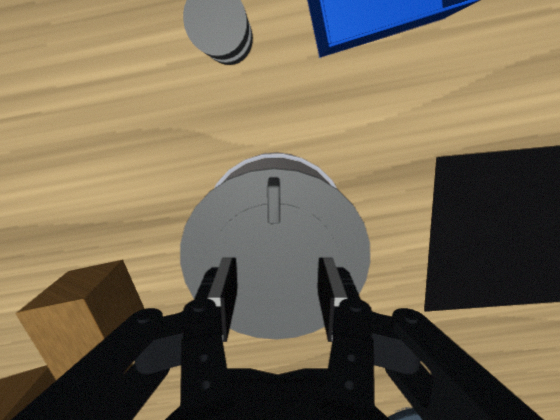

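The wrist view shows the lid disc spanning columns 180–370 and down to row 338. Its tab runs from (274,180) to (274,222), right between the finger columns.

```bash
python3 - <<'E'
from h import *
import pickle;m=pickle.load(open('w2.pkl','rb'))
im=cv2.imread('pics/w2.png')
E=np.array(m['extrinsics']);print('cam',-E[:3,:3].T@E[:3,3])
print('tcp px',proj(m,[[.5888,.1763,.2687],[.5888,.1763,.185]]))
g=cv2.resize(im[150:240,230:320],None,fx=6,fy=6,interpolation=cv2.INTER_CUBIC);cv2.imwrite('pics/tab.png',g)
# left/right lid extents
print(at_z(m,[(180,252),(370,252),(275,338)],.156), at_z(m,[(274,180),(274,222)],.185))
E
```

```text
cam [0.67104735 0.15776383 0.41176109]
tcp px [[270.08628839 269.44589851]
 [272.29237888 215.00765128]]
[[0.55734059 0.27046407 0.156     ]
 [0.52566308 0.09533853 0.156     ]
 [0.44322601 0.20088435 0.156     ]] [[0.61666232 0.16979298 0.185     ]
 [0.5826716  0.17604474 0.185     ]]
```

View pics/tab.png

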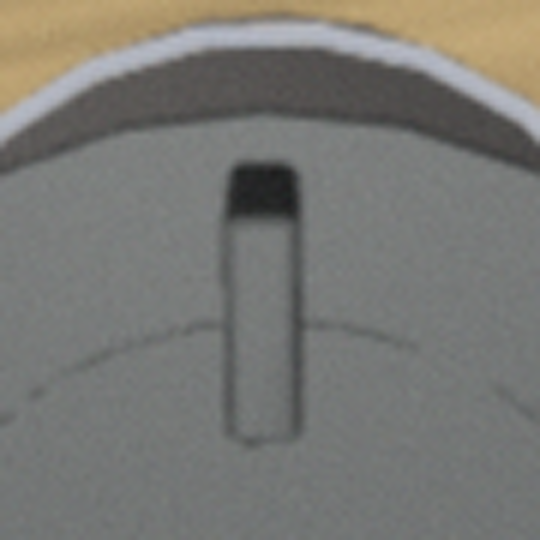

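The crop shows the tab's top face from (273.9,186) to (273.9,223). The dark outer end face sits just above it, around row 180.

```bash
python3 - <<'E'
from h import *
import pickle;m=pickle.load(open('w2.pkl','rb'))
p=at_z(m,[(274,186.2),(274,223.3)],.185);d=p[0]-p[1]
print(p,p.mean(0),np.linalg.norm(d),np.degrees(np.arctan2(d[1],d[0])))
from scipy.spatial.transform import Rotation as R
s=sensors.sense();x=R.from_quat(s['tool_rot']).as_matrix();print(s['tcp_pos'],np.degrees(np.arctan2(x[1,0],x[0,0])),x[:,2])
E
```

```text
[[0.61184494 0.17067908 0.185     ]
 [0.58156671 0.17624795 0.185     ]] [0.59670583 0.17346351 0.185     ] 0.030786089907315715 -10.421556680005338
[0.58878071 0.17629122 0.26870762] -10.14183956489686 [ 0.00186355  0.00283687 -0.99999424]
```

Emit:
{"method": "move_arm", "body": {
  "targets": [
    {"dx":0.38,"dy":0.06,"dz":-0.6,"rx":0,"ry":0,"rz":0},
    {"dx":0,"dy":0,"dz":-0.6,"rx":0,"ry":0,"rz":0},
    {"dx":0,"dy":0,"dz":-0.6,"rx":0,"ry":0,"rz":0},
    {"dx":0,"dy":0,"dz":-0.6,"rx":0,"ry":0,"rz":0},
    {"dx":0,"dy":0,"dz":-0.6,"rx":0,"ry":0,"rz":0},
    {"dx":0,"dy":0,"dz":-0.5,"rx":0,"ry":0,"rz":0},
    {"dx":0,"dy":0,"dz":-0.4,"rx":0,"ry":0,"rz":0},
    {"dx":0,"dy":0,"dz":-0.3,"rx":0,"ry":0,"rz":0},
    {"dx":0,"dy":0,"dz":-0.14,"rx":0,"ry":0,"rz":0},
    {"dx":0,"dy":0,"dz":0,"rx":0,"ry":0,"rz":0}
  ]
}}

```text
t: 5.2
tcp_pos: [0.5969, 0.174, 0.1603]
tool_rot: [0.996, -0.089, 0.0, -0.0]
force: [0.0, 0.1, 0.4]
finger_gap: 0.502
gripper_force: 0.0
```

Emit:
{"method": "move_arm", "body": {
  "targets": [
    {"dx":0,"dy":0,"dz":0,"rx":0,"ry":0,"rz":0},
    {"dx":0,"dy":0,"dz":0,"rx":0,"ry":0,"rz":0},
    {"dx":0,"dy":0,"dz":0,"rx":0,"ry":0,"rz":0},
    {"dx":0,"dy":0,"dz":0,"rx":0,"ry":0,"rz":0},
    {"dx":0,"dy":0,"dz":0,"rx":0,"ry":0,"rz":0},
    {"dx":0,"dy":0,"dz":0,"rx":0,"ry":0,"rz":0},
    {"dx":0,"dy":0,"dz":0,"rx":0,"ry":0,"rz":0},
    {"dx":0,"dy":0,"dz":0,"rx":0,"ry":0,"rz":0},
    {"dx":0,"dy":0,"dz":0,"rx":0,"ry":0,"rz":0},
    {"dx":0,"dy":0,"dz":0,"rx":0,"ry":0,"rz":0}
  ],
  "claw": 0,
  "newtons": 60
}}

```text
t: 6.45
tcp_pos: [0.5973, 0.174, 0.1609]
tool_rot: [0.996, -0.089, 0.001, -0.0]
force: [-0.2, -0.1, 5.1]
finger_gap: 0.104
gripper_force: 60.0
```

Emit:
{"method": "move_arm", "body": {
  "targets": [
    {"dx":-0.013,"dy":0.002,"dz":0.16,"rx":-0.009,"ry":-0.049,"rz":0},
    {"dx":-0.017,"dy":0.003,"dz":0.16,"rx":-0.009,"ry":-0.049,"rz":0},
    {"dx":-0.022,"dy":0.004,"dz":0.16,"rx":-0.009,"ry":-0.049,"rz":0},
    {"dx":-0.026,"dy":0.005,"dz":0.16,"rx":-0.009,"ry":-0.049,"rz":0},
    {"dx":-0.03,"dy":0.005,"dz":0.16,"rx":-0.009,"ry":-0.049,"rz":0},
    {"dx":-0.034,"dy":0.006,"dz":0.16,"rx":-0.009,"ry":-0.049,"rz":0},
    {"dx":-0.038,"dy":0.007,"dz":0.16,"rx":-0.009,"ry":-0.049,"rz":0},
    {"dx":-0.042,"dy":0.007,"dz":0.155,"rx":-0.009,"ry":-0.049,"rz":0},
    {"dx":-0.046,"dy":0.008,"dz":0.155,"rx":-0.009,"ry":-0.049,"rz":0},
    {"dx":-0.05,"dy":0.009,"dz":0.155,"rx":-0.009,"ry":-0.049,"rz":0}
  ]
}}

```text
t: 7.7
tcp_pos: [0.5885, 0.1754, 0.2]
tool_rot: [0.988, -0.088, 0.13, 0.012]
force: [-0.4, -0.2, 0.6]
finger_gap: 0.102
gripper_force: 59.4
```

```bash
python3 - <<'E'
from h import *
a,m=snap('scene'); b,_=snap('wrist')
cv2.imwrite('pics/tip.png',np.hstack([cv2.resize(a[110:260,180:380],(533,400)),cv2.resize(b[:, 140:420],(266,400))])[:,:,::-1])
s=sensors.sense();print(s['t'],s['tcp_pos'],s['force'],s['ft_torque'])
E
```

```text
7.8 [0.58799849 0.17555394 0.2000828 ] [-0.23731189 -1.1902023  -1.55217772] [ 0.03236783  0.24583691 -0.03138927]
```

View pics/tip.png

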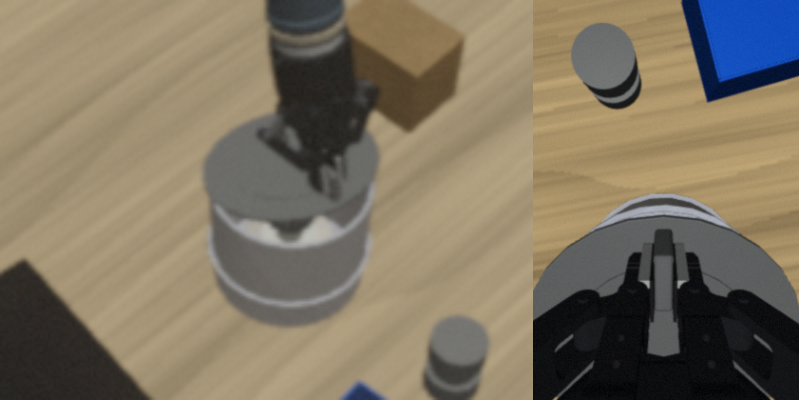

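The lid is tipped well up: the white bottle shows in the gap, the heel sits at the back of the rim and the tab is held in the pads. Next I lift, level it and carry it to the mat.

Emit:
{"method": "move_arm", "body": {
  "targets": [
    {"dx":0,"dy":0,"dz":0.3,"rx":0.018,"ry":0.098,"rz":0},
    {"dx":0,"dy":0,"dz":0.5,"rx":0.018,"ry":0.098,"rz":0},
    {"dx":0,"dy":0,"dz":0.5,"rx":0.018,"ry":0.098,"rz":0},
    {"dx":0,"dy":0,"dz":0.3,"rx":0.018,"ry":0.098,"rz":0},
    {"dx":0,"dy":0,"dz":0,"rx":0.018,"ry":0.098,"rz":0},
    {"dx":-0.08,"dy":-0.3,"dz":0,"rx":0,"ry":0,"rz":0},
    {"dx":-0.17,"dy":-0.6,"dz":0,"rx":0,"ry":0,"rz":0},
    {"dx":-0.22,"dy":-0.8,"dz":0,"rx":0,"ry":0,"rz":0},
    {"dx":-0.22,"dy":-0.8,"dz":0,"rx":0,"ry":0,"rz":0},
    {"dx":-0.22,"dy":-0.8,"dz":0,"rx":0,"ry":0,"rz":0}
  ]
}}

```text
t: 9.05
tcp_pos: [0.5655, 0.0911, 0.2401]
tool_rot: [0.996, -0.089, 0.0, 0.0]
force: [0.7, -0.6, -0.9]
finger_gap: 0.102
gripper_force: 59.2
```

Emit:
{"method": "move_arm", "body": {
  "targets": [
    {"dx":-0.28,"dy":-1,"dz":0,"rx":0,"ry":0,"rz":0},
    {"dx":-0.28,"dy":-1,"dz":0,"rx":0,"ry":0,"rz":0},
    {"dx":-0.28,"dy":-1,"dz":0,"rx":0,"ry":0,"rz":0},
    {"dx":-0.28,"dy":-1,"dz":0,"rx":0,"ry":0,"rz":0},
    {"dx":-0.28,"dy":-1,"dz":0,"rx":0,"ry":0,"rz":0},
    {"dx":-0.28,"dy":-1,"dz":-0.2,"rx":0,"ry":0,"rz":0},
    {"dx":-0.28,"dy":-1,"dz":-0.4,"rx":0,"ry":0,"rz":0},
    {"dx":-0.28,"dy":-1,"dz":-0.4,"rx":0,"ry":0,"rz":0},
    {"dx":-0.28,"dy":-1,"dz":-0.5,"rx":0,"ry":0,"rz":0},
    {"dx":-0.17,"dy":-0.6,"dz":-0.5,"rx":0,"ry":0,"rz":0}
  ]
}}

```text
t: 10.3
tcp_pos: [0.4983, -0.1489, 0.1898]
tool_rot: [0.996, -0.09, 0.0, 0.0]
force: [-0.0, 0.1, -1.2]
finger_gap: 0.101
gripper_force: 59.2
```

Emit:
{"method": "move_arm", "body": {
  "targets": [
    {"dx":-0.18,"dy":-0.5,"dz":-0.6,"rx":0,"ry":0,"rz":0},
    {"dx":0,"dy":-0.2,"dz":-0.7,"rx":0,"ry":0,"rz":0},
    {"dx":0,"dy":0,"dz":-0.7,"rx":0,"ry":0,"rz":0},
    {"dx":0,"dy":0,"dz":-0.7,"rx":0,"ry":0,"rz":0},
    {"dx":0,"dy":0,"dz":-0.7,"rx":0,"ry":0,"rz":0},
    {"dx":0,"dy":0,"dz":-0.6,"rx":0,"ry":0,"rz":0},
    {"dx":0,"dy":0,"dz":-0.5,"rx":0,"ry":0,"rz":0},
    {"dx":0,"dy":0,"dz":-0.5,"rx":0,"ry":0,"rz":0},
    {"dx":0,"dy":0,"dz":-0.4,"rx":0,"ry":0,"rz":0},
    {"dx":0,"dy":0,"dz":-0.2,"rx":0,"ry":0,"rz":0}
  ]
}}

```text
t: 11.55
tcp_pos: [0.4942, -0.1645, 0.0493]
tool_rot: [0.996, -0.089, -0.0, -0.0]
force: [0.2, 0.6, -1.4]
finger_gap: 0.101
gripper_force: 59.2
```

```bash
python3 - <<'E'
from h import *
a,m=snap('top'); b,m2=snap('scene')
# crops: cap & tub from top (enlarged) + mat from both
c1=cv2.resize(a[190:340,190:420],(575,375)); c2=cv2.resize(b[140:320,100:340],(500,375))
cv2.imwrite('pics/mat.png',cv2.resize(np.hstack([c1,c2])[:,:,::-1],(800,279)))
s=sensors.sense();print(s['t'],s['tcp_pos'],s['tool_rot'],s['force'],s['ft_torque'])
E
```

```text
11.65 [ 0.49418229 -0.16451962  0.04945743] [ 9.96062834e-01 -8.86491047e-02 -3.63927557e-04 -1.87026716e-04] [-0.44534863  0.47181128 -0.88336211] [ 0.02769797 -0.07611772 -0.00771262]
```

View pics/mat.png

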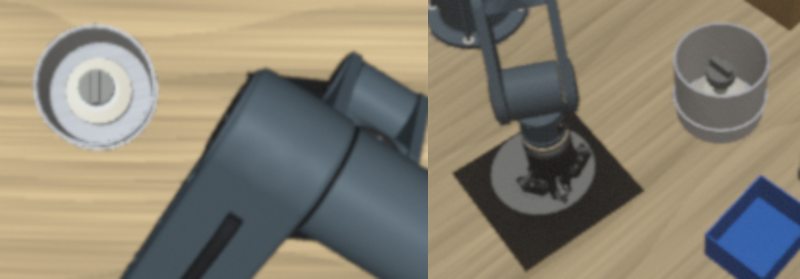

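The lid hangs level, centred over the mat. The tub now shows the bottle, and the cap bar runs roughly vertical in the top view, about along world x. Now I lower the lid.

Emit:
{"method": "move_arm", "body": {
  "targets": [
    {"dx":0,"dy":0,"dz":-0.3,"rx":0,"ry":0,"rz":0},
    {"dx":0,"dy":0,"dz":-0.25,"rx":0,"ry":0,"rz":0},
    {"dx":0,"dy":0,"dz":-0.2,"rx":0,"ry":0,"rz":0},
    {"dx":0,"dy":0,"dz":-0.1,"rx":0,"ry":0,"rz":0},
    {"dx":0,"dy":0,"dz":-0.08,"rx":0,"ry":0,"rz":0},
    {"dx":0,"dy":0,"dz":-0.05,"rx":0,"ry":0,"rz":0},
    {"dx":0,"dy":0,"dz":-0.05,"rx":0,"ry":0,"rz":0},
    {"dx":0,"dy":0,"dz":-0.03,"rx":0,"ry":0,"rz":0},
    {"dx":0,"dy":0,"dz":0,"rx":0,"ry":0,"rz":0},
    {"dx":0,"dy":0,"dz":0,"rx":0,"ry":0,"rz":0}
  ]
}}

```text
t: 12.9
tcp_pos: [0.4944, -0.1646, 0.0235]
tool_rot: [0.996, -0.089, 0.0, 0.0]
force: [-0.1, -0.2, -1.5]
finger_gap: 0.103
gripper_force: 59.2
```

Emit:
{"method": "move_arm", "body": {
  "targets": [
    {"dx":0,"dy":0,"dz":-0.03,"rx":0,"ry":0,"rz":0},
    {"dx":0,"dy":0,"dz":-0.03,"rx":0,"ry":0,"rz":0},
    {"dx":0,"dy":0,"dz":-0.02,"rx":0,"ry":0,"rz":0},
    {"dx":0,"dy":0,"dz":-0.02,"rx":0,"ry":0,"rz":0},
    {"dx":0,"dy":0,"dz":0,"rx":0,"ry":0,"rz":0},
    {"dx":0,"dy":0,"dz":0,"rx":0,"ry":0,"rz":0},
    {"dx":0,"dy":0,"dz":0,"rx":0,"ry":0,"rz":0},
    {"dx":0,"dy":0,"dz":0,"rx":0,"ry":0,"rz":0},
    {"dx":0,"dy":0,"dz":0,"rx":0,"ry":0,"rz":0},
    {"dx":0,"dy":0,"dz":0,"rx":0,"ry":0,"rz":0}
  ]
}}

```text
t: 14.15
tcp_pos: [0.4945, -0.1647, 0.0228]
tool_rot: [0.996, -0.089, 0.0, 0.0]
force: [-1.8, 1.2, 14.2]
finger_gap: 0.103
gripper_force: 61.5
```

Emit:
{"method": "move_arm", "body": {
  "targets": [
    {"dx":0,"dy":0,"dz":0.02,"rx":0,"ry":0,"rz":0},
    {"dx":0,"dy":0,"dz":0,"rx":0,"ry":0,"rz":0},
    {"dx":0,"dy":0,"dz":0,"rx":0,"ry":0,"rz":0},
    {"dx":0,"dy":0,"dz":0,"rx":0,"ry":0,"rz":0},
    {"dx":0,"dy":0,"dz":0,"rx":0,"ry":0,"rz":0},
    {"dx":0,"dy":0,"dz":0.2,"rx":0,"ry":0,"rz":0},
    {"dx":0,"dy":0,"dz":0.5,"rx":0,"ry":0,"rz":0},
    {"dx":0,"dy":0,"dz":0.8,"rx":0,"ry":0,"rz":0},
    {"dx":0,"dy":0,"dz":1,"rx":0,"ry":0,"rz":0},
    {"dx":0,"dy":0,"dz":1,"rx":0,"ry":0,"rz":0}
  ],
  "claw": 45
}}

```text
t: 15.4
tcp_pos: [0.4944, -0.1646, 0.1106]
tool_rot: [0.996, -0.089, 0.0, 0.0]
force: [-0.4, 0.1, 0.2]
finger_gap: 0.452
gripper_force: 0.0
```

Emit:
{"method": "move_arm", "body": {
  "targets": [
    {"dx":0.1,"dy":0.3,"dz":1,"rx":0,"ry":0,"rz":0},
    {"dx":0.1,"dy":0.6,"dz":1,"rx":0,"ry":0,"rz":0},
    {"dx":0.1,"dy":0.8,"dz":1,"rx":0,"ry":0,"rz":0},
    {"dx":0.1,"dy":1,"dz":1,"rx":0,"ry":0,"rz":0},
    {"dx":0.1,"dy":1,"dz":1,"rx":0,"ry":0,"rz":0},
    {"dx":0.1,"dy":1,"dz":0.8,"rx":0,"ry":0,"rz":0},
    {"dx":0.1,"dy":1,"dz":0.4,"rx":0,"ry":0,"rz":0},
    {"dx":0.1,"dy":1,"dz":0.2,"rx":0,"ry":0,"rz":0},
    {"dx":0.1,"dy":1,"dz":0,"rx":0,"ry":0,"rz":0},
    {"dx":0.1,"dy":1,"dz":0,"rx":0,"ry":0,"rz":0}
  ]
}}

```text
t: 16.65
tcp_pos: [0.519, 0.0538, 0.27]
tool_rot: [0.996, -0.089, 0.001, 0.0]
force: [0.1, -0.2, 0.3]
finger_gap: 0.45
gripper_force: 0.0
```

Emit:
{"method": "move_arm", "body": {
  "targets": [
    {"dx":0.1,"dy":1,"dz":0,"rx":0,"ry":0,"rz":0},
    {"dx":0.1,"dy":1,"dz":0,"rx":0,"ry":0,"rz":0},
    {"dx":0.1,"dy":1,"dz":0,"rx":0,"ry":0,"rz":0},
    {"dx":0.06,"dy":0.8,"dz":0,"rx":0,"ry":0,"rz":0},
    {"dx":0,"dy":0.7,"dz":0,"rx":0,"ry":0,"rz":0},
    {"dx":0,"dy":0.5,"dz":0,"rx":0,"ry":0,"rz":0},
    {"dx":0,"dy":0.34,"dz":0,"rx":0,"ry":0,"rz":0},
    {"dx":0,"dy":0,"dz":0,"rx":0,"ry":0,"rz":0},
    {"dx":0,"dy":0,"dz":0,"rx":0,"ry":0,"rz":0},
    {"dx":0,"dy":0,"dz":0,"rx":0,"ry":0,"rz":0}
  ]
}}

```text
t: 17.9
tcp_pos: [0.5284, 0.1859, 0.2689]
tool_rot: [0.996, -0.089, -0.0, 0.0]
force: [0.0, -0.1, 0.8]
finger_gap: 0.452
gripper_force: 0.0
```

```bash
python3 - <<'E'
from h import *
a,m=snap('wrist','w3')
import pickle;pickle.dump(m,open('w3.pkl','wb'))
t,mt=snap('top','top2')
cv2.imwrite('pics/w3v.png',np.hstack([cv2.resize(a[130:310,160:380],(550,450))[:,:,::-1],cv2.resize(t[215:335,305:415],(250,272))[:,:,::-1] if 0 else cv2.copyMakeBorder(cv2.resize(t[215:335,305:415],(250,272))[:,:,::-1],0,178,0,0,0)]))
s=sensors.sense();print(s['t'],s['tcp_pos'],s['tool_rot'],s['q'])
E
```

```text
18.0 [0.52843516 0.18596518 0.26892407] [ 9.96036628e-01 -8.89439815e-02 -1.74893454e-05  5.51734893e-05] [ 1.38972523e-01  3.97019345e-01  1.55250121e+00 -1.07175424e-04
  1.19213112e+00  1.88793182e+00]
```

View pics/w3v.png

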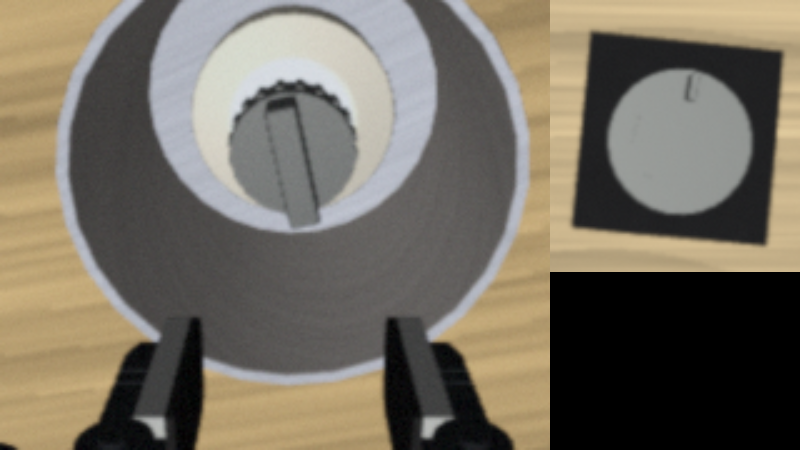

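The lid lies flat and centred on the mat. In the enlarged crop the cap bar's top face runs from (283,108) to (305,224), and the fingers are open below it.

```bash
python3 - <<'E'
from h import *
import pickle;m=pickle.load(open('w3.pkl','rb'))
uv=np.array([(283,108.5),(305,224),(268,110),(298,107),(290,228),(320,220)])/2.5+[160,130]
p=at_z(m,uv,.136);d=p[0]-p[1]
print(p,p[:2].mean(0),p[2:].mean(0),np.linalg.norm(d),np.degrees(np.arctan2(d[1],d[0])))
# rim circle via points in crop: left 57,165; right 528,165; bottom 292,384
print(at_z(m,np.array([(57,165),(528,165),(292,384)])/2.5+[160,130],.150))
P=at_z(m,np.array([(57,165),(528,165),(292,384)])/2.5+[160,130],.150)[:,:2]
A=np.c_[2*P,np.ones(3)];c=np.linalg.solve(A,(P**2).sum(1));print('rim c',c[:2],np.sqrt(c[2]+c[:2]@c[:2]))
E
```

```text
[[0.55227818 0.18459476 0.136     ]
 [0.50568039 0.18448658 0.136     ]
 [0.55271055 0.19016589 0.136     ]
 [0.55184611 0.17903086 0.136     ]
 [0.50507345 0.19054228 0.136     ]
 [0.5062852  0.1784531  0.136     ]] [0.52897928 0.18454067 0.136     ] [0.52897883 0.18454803 0.136     ] 0.04659791738802626 0.13301843259618723
[[0.54939835 0.26770646 0.15      ]
 [0.51922106 0.10081952 0.15      ]
 [0.4445337  0.20069756 0.15      ]]
rim c [0.52816754 0.18537364] 0.08502611515517168
```

Emit:
{"method": "move_arm", "body": {
  "targets": [
    {"dx":0.012,"dy":-0.05,"dz":-0.5,"rx":0,"ry":0,"rz":0.085},
    {"dx":0,"dy":0,"dz":-0.8,"rx":0,"ry":0,"rz":0.085},
    {"dx":0,"dy":0,"dz":-0.9,"rx":0,"ry":0,"rz":0.085},
    {"dx":0,"dy":0,"dz":-0.9,"rx":0,"ry":0,"rz":0.085},
    {"dx":0,"dy":0,"dz":-0.9,"rx":0,"ry":0,"rz":0},
    {"dx":0,"dy":0,"dz":-0.8,"rx":0,"ry":0,"rz":0},
    {"dx":0,"dy":0,"dz":-0.6,"rx":0,"ry":0,"rz":0},
    {"dx":0,"dy":0,"dz":-0.4,"rx":0,"ry":0,"rz":0},
    {"dx":0,"dy":0,"dz":-0.2,"rx":0,"ry":0,"rz":0},
    {"dx":0,"dy":0,"dz":0,"rx":0,"ry":0,"rz":0}
  ]
}}

```text
t: 19.25
tcp_pos: [0.5288, 0.1851, 0.119]
tool_rot: [1.0, 0.0, 0.0, -0.0]
force: [-0.9, -0.9, -0.1]
finger_gap: 0.45
gripper_force: 0.0
```

Emit:
{"method": "move_arm", "body": {
  "targets": [
    {"dx":0,"dy":0,"dz":0,"rx":0,"ry":0,"rz":0},
    {"dx":0,"dy":0,"dz":0,"rx":0,"ry":0,"rz":0},
    {"dx":0,"dy":0,"dz":0,"rx":0,"ry":0,"rz":0},
    {"dx":0,"dy":0,"dz":0,"rx":0,"ry":0,"rz":0},
    {"dx":0,"dy":0,"dz":0,"rx":0,"ry":0,"rz":0},
    {"dx":0,"dy":0,"dz":0,"rx":0,"ry":0,"rz":0},
    {"dx":0,"dy":0,"dz":0,"rx":0,"ry":0,"rz":0},
    {"dx":0,"dy":0,"dz":0,"rx":0,"ry":0,"rz":0},
    {"dx":0,"dy":0,"dz":0,"rx":0,"ry":0,"rz":0},
    {"dx":0,"dy":0,"dz":0,"rx":0,"ry":0,"rz":0}
  ],
  "claw": 0,
  "newtons": 80
}}

```text
t: 20.5
tcp_pos: [0.5291, 0.1853, 0.1191]
tool_rot: [1.0, 0.0, 0.001, -0.0]
force: [1.4, 3.2, 4.8]
finger_gap: 0.123
gripper_force: 80.6
```

Emit:
{"method": "move_arm", "body": {
  "targets": [
    {"dx":0,"dy":0,"dz":-0.06,"rx":0,"ry":0,"rz":0},
    {"dx":0,"dy":0,"dz":-0.06,"rx":0,"ry":0,"rz":0},
    {"dx":0,"dy":0,"dz":-0.06,"rx":0,"ry":0,"rz":0},
    {"dx":0,"dy":0,"dz":-0.06,"rx":0,"ry":0,"rz":0},
    {"dx":0,"dy":0,"dz":-0.06,"rx":0,"ry":0,"rz":0},
    {"dx":0,"dy":0,"dz":0,"rx":0,"ry":0,"rz":0},
    {"dx":0,"dy":0,"dz":0,"rx":0,"ry":0,"rz":0},
    {"dx":0,"dy":0,"dz":0,"rx":0,"ry":0,"rz":0},
    {"dx":0,"dy":0,"dz":0,"rx":0,"ry":0,"rz":0},
    {"dx":0,"dy":0,"dz":0,"rx":0,"ry":0,"rz":0}
  ]
}}

```text
t: 21.75
tcp_pos: [0.5291, 0.1853, 0.1121]
tool_rot: [1.0, 0.0, 0.001, -0.0]
force: [0.6, 3.0, 8.1]
finger_gap: 0.117
gripper_force: 81.1
```

Emit:
{"method": "move_arm", "body": {
  "targets": [
    {"dx":0,"dy":0,"dz":-0.04,"rx":0,"ry":0,"rz":0},
    {"dx":0,"dy":0,"dz":0,"rx":0,"ry":0,"rz":0},
    {"dx":0,"dy":0,"dz":0,"rx":0,"ry":0,"rz":0.03},
    {"dx":0,"dy":0,"dz":0,"rx":0,"ry":0,"rz":0.06},
    {"dx":0,"dy":0,"dz":0,"rx":0,"ry":0,"rz":0.06},
    {"dx":0,"dy":0,"dz":0,"rx":0,"ry":0,"rz":0.06},
    {"dx":0,"dy":0,"dz":0,"rx":0,"ry":0,"rz":0.06},
    {"dx":0,"dy":0,"dz":0,"rx":0,"ry":0,"rz":0.06},
    {"dx":0,"dy":0,"dz":0,"rx":0,"ry":0,"rz":0},
    {"dx":0,"dy":0,"dz":0,"rx":0,"ry":0,"rz":0}
  ]
}}

```text
t: 23.0
tcp_pos: [0.5292, 0.1849, 0.1118]
tool_rot: [0.996, 0.087, 0.001, 0.0]
force: [-0.2, 1.7, 12.9]
finger_gap: 0.117
gripper_force: 81.7
```

```bash
python3 - <<'E'
from h import *
s=sensors.sense();print(s['t'],s['tcp_pos'],s['tool_rot'],s['force'],s['ft_torque'])
E
```

```text
23.0 [0.52915545 0.18491604 0.11180093] [9.96231362e-01 8.67321602e-02 7.35769064e-04 2.52643457e-04] [-0.17900629  1.67036012 12.93643047] [0.21782175 0.17302471 0.03173835]
```

Emit:
{"method": "move_arm", "body": {
  "targets": [
    {"dx":0,"dy":0,"dz":0,"rx":0,"ry":0,"rz":0.12},
    {"dx":0,"dy":0,"dz":0,"rx":0,"ry":0,"rz":0.18},
    {"dx":0,"dy":0,"dz":0,"rx":0,"ry":0,"rz":0.2},
    {"dx":0,"dy":0,"dz":0,"rx":0,"ry":0,"rz":0.2},
    {"dx":0,"dy":0,"dz":0,"rx":0,"ry":0,"rz":0.2},
    {"dx":0,"dy":0,"dz":0,"rx":0,"ry":0,"rz":0.2},
    {"dx":0,"dy":0,"dz":0,"rx":0,"ry":0,"rz":0.2},
    {"dx":0,"dy":0,"dz":0,"rx":0,"ry":0,"rz":0.2},
    {"dx":0,"dy":0,"dz":0,"rx":0,"ry":0,"rz":0.2},
    {"dx":0,"dy":0,"dz":0,"rx":0,"ry":0,"rz":0.15}
  ]
}}

```text
t: 24.25
tcp_pos: [0.5294, 0.1853, 0.1118]
tool_rot: [0.841, 0.541, 0.001, 0.0]
force: [-0.1, 3.1, 12.8]
finger_gap: 0.116
gripper_force: 81.7
```

Emit:
{"method": "move_arm", "body": {
  "targets": [
    {"dx":0,"dy":0,"dz":0,"rx":0,"ry":0,"rz":0.15},
    {"dx":0,"dy":0,"dz":0,"rx":0,"ry":0,"rz":0.15},
    {"dx":0,"dy":0,"dz":0,"rx":0,"ry":0,"rz":0.15},
    {"dx":0,"dy":0,"dz":0,"rx":0,"ry":0,"rz":0.15},
    {"dx":0,"dy":0,"dz":0,"rx":0,"ry":0,"rz":0.12},
    {"dx":0,"dy":0,"dz":0,"rx":0,"ry":0,"rz":0.1},
    {"dx":0,"dy":0,"dz":0,"rx":0,"ry":0,"rz":0},
    {"dx":0,"dy":0,"dz":0,"rx":0,"ry":0,"rz":0},
    {"dx":0,"dy":0,"dz":0,"rx":0,"ry":0,"rz":0},
    {"dx":0,"dy":0,"dz":0,"rx":0,"ry":0,"rz":0}
  ]
}}

```text
t: 25.5
tcp_pos: [0.5292, 0.1855, 0.1118]
tool_rot: [0.707, 0.707, 0.001, 0.0]
force: [-0.2, 2.9, 12.4]
finger_gap: 0.118
gripper_force: 81.7
```

```bash
python3 - <<'E'
from h import *
a,m=snap('wrist');cv2.imwrite('pics/w4.png',cv2.resize(a[120:330,140:420],(560,420))[:,:,::-1])
s=sensors.sense();print(s['t'],s['tcp_pos'],s['tool_rot'],s['force'],s['ft_torque'])
E
```

```text
25.55 [0.52923094 0.18555119 0.11179217] [7.06949005e-01 7.07263845e-01 9.11273865e-04 3.55862423e-04] [-1.74888396  2.96385221 12.41156896] [0.56358202 0.07921557 0.00723256]
```

View pics/w4.png

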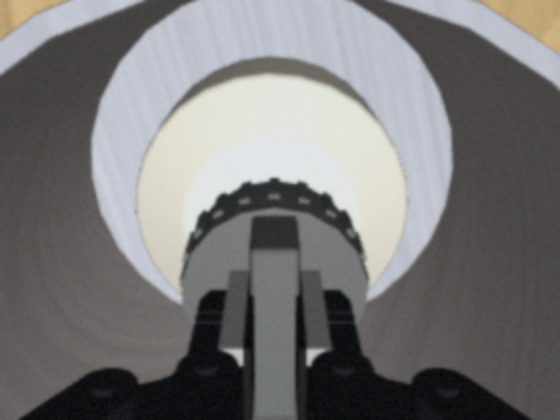

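The bar is firmly in the pads and has turned 90° with the gripper, with the cap disc centred on the neck. Now I lift it straight up.

Emit:
{"method": "move_arm", "body": {
  "targets": [
    {"dx":0,"dy":0,"dz":0.15,"rx":0,"ry":0,"rz":0},
    {"dx":0,"dy":0,"dz":0.25,"rx":0,"ry":0,"rz":0},
    {"dx":0,"dy":0,"dz":0.4,"rx":0,"ry":0,"rz":0},
    {"dx":0,"dy":0,"dz":0.5,"rx":0,"ry":0,"rz":0},
    {"dx":0,"dy":0,"dz":0.6,"rx":0,"ry":0,"rz":0},
    {"dx":0,"dy":0,"dz":0.6,"rx":0,"ry":0,"rz":0},
    {"dx":0,"dy":0,"dz":0.6,"rx":0,"ry":0,"rz":0},
    {"dx":0,"dy":0,"dz":0.5,"rx":0,"ry":0,"rz":0},
    {"dx":0,"dy":0,"dz":0.4,"rx":0,"ry":0,"rz":0},
    {"dx":0,"dy":0,"dz":0.2,"rx":0,"ry":0,"rz":0}
  ]
}}

```text
t: 26.8
tcp_pos: [0.5288, 0.1852, 0.2162]
tool_rot: [0.707, 0.707, 0.0, 0.0]
force: [0.2, -0.2, -1.7]
finger_gap: 0.117
gripper_force: 79.8
```

Emit:
{"method": "move_arm", "body": {
  "targets": [
    {"dx":0,"dy":0,"dz":0,"rx":0,"ry":0,"rz":0},
    {"dx":0,"dy":0,"dz":0,"rx":0,"ry":0,"rz":0},
    {"dx":0,"dy":0,"dz":0,"rx":0,"ry":0,"rz":0},
    {"dx":0,"dy":0,"dz":0,"rx":0,"ry":0,"rz":0},
    {"dx":0,"dy":0,"dz":0,"rx":0,"ry":0,"rz":0},
    {"dx":0,"dy":0,"dz":0,"rx":0,"ry":0,"rz":0},
    {"dx":0,"dy":0,"dz":0,"rx":0,"ry":0,"rz":0},
    {"dx":0,"dy":0,"dz":0,"rx":0,"ry":0,"rz":0},
    {"dx":0,"dy":0,"dz":0,"rx":0,"ry":0,"rz":0},
    {"dx":0,"dy":0,"dz":0,"rx":0,"ry":0,"rz":0}
  ]
}}

```text
t: 28.05
tcp_pos: [0.5287, 0.1851, 0.2154]
tool_rot: [0.707, 0.707, -0.0, 0.0]
force: [0.3, 0.9, 0.4]
finger_gap: 0.114
gripper_force: 79.8
```

```bash
python3 - <<'E'
from h import *
a,m=snap('scene');b,_=snap('wrist')
cv2.imwrite('pics/end.png',np.hstack([cv2.resize(a[100:310,100:380],(480,360)),cv2.resize(b[120:330,140:420],(320,360))])[:,:,::-1])
s=sensors.sense();print(s['t'],s['tcp_pos'],s['tool_rot'],s['force'],s['finger_gap'],s['gripper_force'])
E
```

```text
28.15 [0.52868582 0.18510004 0.21544987] [7.06930375e-01 7.07283142e-01 1.20969412e-05 2.39519643e-05] [ 0.39999268  0.11684901 -0.06995659] 0.11550109407762425 79.82736825942993
```

View pics/end.png

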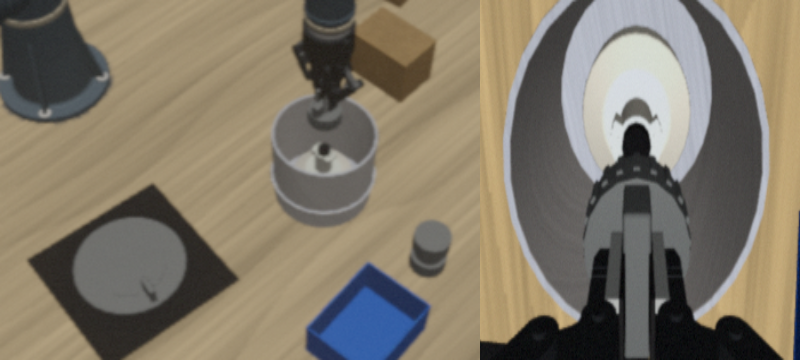

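The cap is off the neck and held upright above the rim, with the neck opening visible at about (635,140). The lid lies flat on the mat and the things beside the tub are undisturbed, so I'm handing the job in.

```bash
python3 -c "
from station import order
print(order.sign_off())"
```

```text
the job is handed in; nothing more can be done
None
```

Job handed in at about 28 s: the lid was tipped, then set down flat in the middle of the mat, and the cap was pressed, turned 90° anticlockwise and lifted, and is now held upright over the bottle, above the rim (hand-in returned no verdict).

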